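Measure a razor clam and prick its length

TASK

Measure the razor clam that lies on the bed of the measuring board: keep the slide's lock tab pressed while you slide the jaw up to it, until the shell is held lengthwise, gently and without a gap, between the jaw and the fixed head stop, then let the tab come up so that the slide is locked there. Then press the spring punch on the slide straight down until its spring snaps, to prick the length into the record strip, and let go of it. Never drag the slide against its lock, do not work the punch anywhere else, and leave the clam that waits on the ledge and the other things on the bench where they are.

Things in the scene. Friction and masses are not known exactly. Their poses are not given: they have to be found in the camera images.
- board: Measuring board, fixed (all sizes in mm): white plate 210 wide (x from -135 to 75), 400 long (y), top 16 above the bench. Origin: on the underside, half-way along; x points away from the robot (yaw within 0.4), z up. Measuring bed: x from -75 to 0, head stop at its -y end; specimen ledge: x below -78; guide rail 30 wide, top at 36, along x = 20; steel record strip along x = 55.
- head_face (a point): Middle of the head stop's measuring face (faces +y of the board), at x = -40, y = -170, z = 24 in the board's frame; the face is 74 wide and reaches up to z = 52. Axes as the board's.
- slide (a joint): Travel of the slide along the rail in m: 0 at the open end, grows up to 0.19 as the jaw moves towards the head stop (along the board's -y); the jaw is 0.27 m from the head stop at 0. The slide runs with about 1.5 N of friction while the lock tab is pressed; with the tab up its brake holds it against a push of 15 to 25 N.
- jaw_face (a point): Middle of the jaw's measuring face (faces -y of the board, 70 wide along x, from z = 18 to z = 52 above the bench, blade 10 thick) on the slide. The slide (saddle 72 wide, 98 long, top at z = 48) lies behind the face, over the rail. Axes as the board's.
- tab (a joint): Stroke of the lock tab in m: 0 is up (brake on), 0.006 is fully down (brake off; it is free from about 0.001). A spring pushes the tab up: it starts to move at about 12 N, is fully down at about 14 N and then stops hard.
- tab_top (a point): Centre of the lock tab's top, 60 above the bench when up: a flat grey plate on the slide's trailing end over the rail, 36 wide (x), 44 long (y), pressed straight down. 27 towards -y stands the upright face of the slide's black thumb block (40 wide, top at 80), to push against towards the head stop; 17 towards +y a lip 7 high on the tab serves to pull back. Axes as the board's.
- punch (a joint): Stroke of the punch's sleeve in m: 0 is up, 0.0088 fully down. It starts against about 3.5 N; from 2 mm the force rises to 11 to 16 N at 5 to 7 mm, then the hidden spring lets go (the snap), the force falls to about 6 N and the stroke ends on a hard stop; let go, it comes back up by itself.
- punch_top (a point): Centre of the flat top of the upright steel spring punch, a knurled sleeve 23 in diameter that is carried by the slide beside the thumb block, over the record strip: 35 in +x and 45 in -y of point tab_top. 104 above the bench when up; there is nothing else above 80 within 60 of it. Pressed straight down.
- clam_a: The longer razor clam: straight, flat, tan with darker growth lines, 100 to 135 long (not measured yet), 30 wide, 16 high, square-cut ends, 35 to 85 g, loose; brittle: over about 10 N of squeeze cracks it. One of the two lies on the bed along y (within 0.06 rad), its end 5 to 45 short of the head stop; the jaw may push it along. The other waits on the ledge. Origin: middle of its underside.
- clam_b: The shorter razor clam: straight, flat, tan with darker growth lines, 100 to 135 long (not measured yet), 30 wide, 16 high, square-cut ends, 35 to 85 g, loose; brittle: over about 10 N of squeeze cracks it. One of the two lies on the bed along y (within 0.06 rad), its end 5 to 45 short of the head stop; the jaw may push it along. The other waits on the ledge. Origin: middle of its underside.
- forceps: Bystander, loose: steel forceps, 130 long, on the bench beyond the far side of the board (mm).
- petri: Bystander, loose: covered glass dish, diameter 94, 16 high, on the bench beyond the far side of the board (mm).
- mussel: Bystander, loose: dark mussel shell, 62 x 32 x 22, resting crosswise on the board's bed behind the jaw, near the open end (mm).
- beaker: Bystander, loose: glass beaker, diameter 72, 95 high, on the bench to the right (mm).
- wash_bottle: Bystander, loose: squeeze bottle with bent spout, diameter 64, 196 high, on the bench to the left (mm).
There are look-alikes about, which are no part of the job. What is shaped like the clam_a but turquoise or yellow is not meant.

How it is judged:
On the way, in this order (a step that is already met when the one before it is completed fails the run):
1. the clam is held between the head stop and the jaw and the lock tab is up (((y of clam_a in the frame of head_face below 0.066 m and y of clam_a in the frame of jaw_face above -0.066 m and x of clam_a in the frame of head_face between -0.03 and 0.045 m and z of clam_a in the frame of board below 0.022 m and angle between the y axis of clam_a and the y axis of board, either way round below 0.1 rad and angle between clam_a's own z axis and vertical below 0.1 rad and x of clam_b in the frame of head_face below -0.045 m and linear speed of clam_a below 0.01 m/s) or (y of clam_b in the frame of head_face below 0.055 m and y of clam_b in the frame of jaw_face above -0.055 m and x of clam_b in the frame of head_face between -0.03 and 0.045 m and z of clam_b in the frame of board below 0.022 m and angle between the y axis of clam_b and the y axis of board, either way round below 0.1 rad and angle between clam_b's own z axis and vertical below 0.1 rad and x of clam_a in the frame of head_face below -0.045 m and linear speed of clam_b below 0.01 m/s)) and value of joint tab below 0.001 m and velocity of joint slide between -0.002 and 0.002 m/s), for 0.2 s.
2. the punch is pressed past its snap with the slide still locked at the clam (((y of clam_a in the frame of head_face below 0.066 m and y of clam_a in the frame of jaw_face above -0.066 m and x of clam_a in the frame of head_face between -0.03 and 0.045 m and z of clam_a in the frame of board below 0.022 m and angle between the y axis of clam_a and the y axis of board, either way round below 0.1 rad and angle between clam_a's own z axis and vertical below 0.1 rad and x of clam_b in the frame of head_face below -0.045 m and linear speed of clam_a below 0.01 m/s) or (y of clam_b in the frame of head_face below 0.055 m and y of clam_b in the frame of jaw_face above -0.055 m and x of clam_b in the frame of head_face between -0.03 and 0.045 m and z of clam_b in the frame of board below 0.022 m and angle between the y axis of clam_b and the y axis of board, either way round below 0.1 rad and angle between clam_b's own z axis and vertical below 0.1 rad and x of clam_a in the frame of head_face below -0.045 m and linear speed of clam_b below 0.01 m/s)) and value of joint tab below 0.001 m and value of joint punch above 0.0075 m).
At the end, for the whole second after the job is handed in: The clam from the bed lies flat and lengthwise (within 0.1 rad), its ends within 2 mm of head stop and jaw, the other one on the ledge; the slide stands still, lock tab up (under 1 mm); the punch, pressed past 7.5 mm there, is up again (under 1.5 mm) (all of step 1 and value of joint punch below 0.0015 m); the robot touches nothing.
It fails at once if the slide is dragged along (faster than 8 mm/s) while its lock tab is up (stroke under 1 mm) (value of joint tab below 0.001 m and (velocity of joint slide above 0.008 m/s or velocity of joint slide below -0.008 m/s)).
It fails at once if the punch is pressed more than 5 mm while the clam is not held between jaw and head stop with the lock tab up (value of joint punch above 0.005 m and not (((y of clam_a in the frame of head_face below 0.066 m and y of clam_a in the frame of jaw_face above -0.066 m and x of clam_a in the frame of head_face between -0.03 and 0.045 m and z of clam_a in the frame of board below 0.022 m and angle between the y axis of clam_a and the y axis of board, either way round below 0.1 rad and angle between clam_a's own z axis and vertical below 0.1 rad and x of clam_b in the frame of head_face below -0.045 m and linear speed of clam_a below 0.01 m/s) or (y of clam_b in the frame of head_face below 0.055 m and y of clam_b in the frame of jaw_face above -0.055 m and x of clam_b in the frame of head_face between -0.03 and 0.045 m and z of clam_b in the frame of board below 0.022 m and angle between the y axis of clam_b and the y axis of board, either way round below 0.1 rad and angle between clam_b's own z axis and vertical below 0.1 rad and x of clam_a in the frame of head_face below -0.045 m and linear speed of clam_b below 0.01 m/s)) and value of joint tab below 0.001 m)).
It fails at once if a clam is squeezed hard (the forces of the board's parts on it add up to more than 20 N) (contact force between any of clam_a, clam_b and board above 20 N).
It fails at once if a bystander is moved by more than 20 mm (distance of any of forceps, petri, mussel, beaker, wash_bottle from where it was at the start of the episode above 0.02 m).
It fails at once if the clam on the ledge is moved by more than 20 mm ((x of clam_a in the frame of head_face below -0.03 m and distance of clam_a from where it was at the start of the episode above 0.02 m) or (x of clam_b in the frame of head_face below -0.03 m and distance of clam_b from where it was at the start of the episode above 0.02 m)).
It also fails if it takes over 48 s, if anything falls off the work surface, if the arm or the gripper's body presses on something with over 40 N, if the wrist force passes 120 N, or if a joint passes its speed limit or range.

ROBOT

A 6-joint arm with a two-finger parallel gripper is mounted at the origin on the work surface. World frame = base frame: x ahead of the robot, y to its left, z up, the work surface at z = 0. Lengths are in m, angles in rad, forces in N, time in s.
With the tool pointing down it reaches from about 0.425 to 0.95 m from the base axis. Payload 3.5 kg.
Tool frame: the origin (TCP) lies at the very end of the fingers, on their centre line; the grasp point (between the pads) lies 19 mm behind it; z points along the fingers, y is the direction in which the jaws open and shut (so a half turn about z gives the same grasp; the last joint's range is limited). The gripper opens to 85 mm and grips with 20 to 120 N. Pads are 22 mm wide; open, the fingers measure 114 mm over their backs; the gripper's body (76 mm by 85 mm) begins 54 mm behind the grasp point. The pads swing forward as they close: fully open they stand 13 mm farther back than shut.
Start: joints at [-1.316, 0.286, 1.577, -0, 1.279, -0.15], TCP at [0.266, -0.62, 0.231] pointing down, gripper open.
Joint ranges: [-2.77, 2.77], [-0.9, 2.22], [0.21, 2.48], [-1.53, 4.67], [0.24, 2.81], [-2.84, 2.84]. Speed limits (rad/s): [2.79, 2.79, 3.14, 3.14, 3.14, 3.14].

INTERFACE

Orientations are given as a unit quaternion [x, y, z, w].
In Python, from plant import get_state, read_camera, get_calibration, ticket, search_frame, cut_out, pinpoint gives the robot as it stands.
- The arm moves only by the tool move_arm, never from a script. Its argument "plan" is a list that holds one entry, the list of rows, each a list of 7 numbers: the turn, a rotation vector about the tool's x, y, z in degrees, then the shift along the tool's x, y, z in m, then the finger opening in m, from 0 to 0.0854. In form: [[[ax, ay, az, x, y, z, hand], ...]]. A call has exactly 5 rows; each row is the pose to reach, as a shift and turn from the pose measured when the call began, along the tool's axes at that moment; what a row does not reach only later rows make up. A row lasts 1/8 s, in which the tool goes at most 62.5 mm and 10.7 degrees, less where a joint would pass 70% of its speed; a pose out of reach is approached as far as the arm can. A call with a gripper value outside its range is refused whole. The fingers move at their own pace and stop on an object; "force" is the grip in N (left out, the last holds). Time passes only in rows, so rows that repeat a pose let the fingers close, or fill a call up. It gives the time, the measured TCP pose, the force and the opening at its end, in the units of the state.
- get_state(): the state, without advancing time (a new reading comes with each control period).
- read_camera(name): name is "side" or "top"; returns the picture (480x640x3 uint8, red, green, blue); there is no depth.
- get_calibration(name): a dict with "mtx" (3x3 intrinsics, pixels), "extrinsics" (4x4, takes a point from camera to world coordinates). Camera axes: x right, y up, looking along -z (the intrinsics and any distortion apply to the point x, -y, -z); pixel columns grow to the right and rows downward; lengths in m; the calibration is good to about 2 mm. A picture is of the moment at which its call begins. get_calibration takes no time and is no camera call.
- ticket.sign_off(): hands the job in, once; it reports no verdict.
Trained networks look in the newest picture that a camera, given by its name, has taken for a name from the list of things; names that differ only in an ending like _2 or _b are one class to them, and where a whole thing is asked for, a point or a joint stands for the part that bears it (a point fixed in the world has none). Each returns a list of dicts, best first, with "p" (0 to 1); they miss things now and then, are a little off and sometimes report something else, mostly with a low value. They report only what shows in the picture. A call takes as long as a camera call. They do not tell look-alikes from the thing itself.
- search_frame(camera, query): "centre" ([column, row] in pixels, amid what is visible of it).
- cut_out(camera, query): "pixels" (480x640 bool, what is visible of it) and "centre" ([column, row] in pixels, amid what is visible of it).
- pinpoint(camera, query): "centre" ([column, row] in pixels: a listed point, or the origin of a listed thing).
The state is a dict: "time": time; "qpos": joint angles; "dq": joint speeds; "joint_efforts": joint torques, N m; "eef_pos": TCP position; "tcp_rot": TCP orientation; "contact_force": force on the tool from outside, world axes, zero at the start; "wrist_torque": the same for the moment, N m; "opening": opening from 0.0 (shut) to 1.0 (fully open).
Only numpy, scipy, OpenCV 4.12 (cv2) and the standard library are available. Lean on these libraries where they do the work, as an engineer would, in place of code of your own. Each camera call takes 0.05 s, during which the arm holds its last target.

## Working session

There is one attempt and no reset: what is moved stays moved. The work goes in short steps, Python scripts to look and compute and a tool call to move; the robot and the scene stay as the last step left them, time stands still between calls to the robot, and variables do not carry over. Pictures are saved under pics/ and viewed, and the job is handed in when it is done.

Besides the shell and the picture viewer there is one more tool, called as name([rows], argument=value, ...), one row to a line, values as JSON. move_arm: Moves the arm, as the interface text tells. Its arguments: {"type":"object","properties":{"plan":{"type":"array","items":{"type":"array","items":{"type":"array","items":{"type":"number"}}}},"force":{"type":"number"}},"required":["plan"]}

```bash
ls; mkdir -p pics; cat > h.py <<'E'
import numpy as np, cv2
from plant import *
def snap(cam,fn=None):
    im=read_camera(cam)
    if fn: cv2.imwrite('pics/'+fn+'.png',im[:,:,::-1])
    return im
def ray(cam,px):
    c=get_calibration(cam);K=np.array(c['mtx']);T=np.array(c['extrinsics'])
    d=c.get('dist',None)
    p=cv2.undistortPoints(np.array([[px]],float),K,np.array(d) if d is not None else None)[0,0]
    v=T[:3,:3]@np.array([p[0],-p[1],-1.0]); return T[:3,3],v
def atz(cam,px,z):
    o,v=ray(cam,px); return o+v*(z-o[2])/v[2]
def proj(cam,P):
    c=get_calibration(cam);K=np.array(c['mtx']);T=np.array(c['extrinsics'])
    q=T[:3,:3].T@(np.array(P)-T[:3,3]); q=np.array([q[0],-q[1],-q[2]]); u=K@q; return u[:2]/u[2]
def tri(px1,px2):
    A=[];b=[]
    for cam,px in (('top',px1),('side',px2)):
        o,v=ray(cam,px);v=v/np.linalg.norm(v);M=np.eye(3)-np.outer(v,v);A.append(M);b.append(M@o)
    return np.linalg.lstsq(np.vstack(A),np.hstack(b),rcond=None)[0]
E
python3 - <<'E'
from h import *
print(get_state())
for c in('top','side'):
    snap(c,c+'0');print(get_calibration(c))
    for q in('tab_top','punch_top','jaw_face','head_face','board','clam_a','mussel'):
        print(c,q,[(np.round(d['centre'],1),round(d['p'],2)) for d in pinpoint(c,q)][:4])
print(get_state()['time'])
E
```

```text
pics
{'time': 0.0, 'qpos': array([-1.31600240e+00,  2.87219766e-01,  1.57816521e+00,  2.63251796e-05,
        1.27862032e+00, -1.49997653e-01]), 'dq': array([ 1.08874602e-04, -8.65344475e-04,  2.19130223e-04,  2.58261098e-04,
        5.88911150e-05, -1.24957903e-03]), 'joint_efforts': array([ 4.12366635e-04, -4.05973113e+01, -2.92626661e+01, -1.34587840e-04,
        5.85052432e-03, -1.32680708e-05]), 'eef_pos': array([ 0.26570051, -0.61979226,  0.2299175 ]), 'tcp_rot': array([ 9.79587848e-01,  2.01012916e-01, -5.05972809e-05, -1.20532728e-03]), 'contact_force': array([-0.00627354,  0.26136757,  0.69316612]), 'wrist_torque': array([ 0.02379545,  0.01038933, -0.01489588]), 'opening': 1.0004800794851367}
{'mtx': array([[447.43764836,   0.        , 321.76869644],
       [  0.        , 447.43764836, 236.61625171],
       [  0.        ,   0.        ,   1.        ]]), 'extrinsics': array([[-0.00283136,  0.99864661, -0.05193202,  0.48904036],
       [-0.99989326, -0.00208289,  0.01446099,  0.02226727],
       [ 0.01433325,  0.05196742,  0.99854592,  1.07656766],
       [ 0.        ,  0.     
[... 661 characters left out ...]
'extrinsics': array([[-0.99695088,  0.06268616, -0.04646929,  0.46415917],
       [-0.07445594, -0.58598406,  0.80689466,  0.9166085 ],
       [ 0.02335086,  0.80789426,  0.58886468,  0.73955054],
       [ 0.        ,  0.        ,  0.        ,  1.        ]])}
side tab_top [(array([307.3, 295.5]), 0.47)]
side punch_top [(array([290.1, 265.6]), 0.51)]
side jaw_face [(array([334.9, 287.3]), 0.84)]
side head_face [(array([331.7, 228.6]), 0.8), (array([335. , 314.5]), 0.16)]
side board [(array([316.6, 273.5]), 0.66)]
side clam_a [(array([354.8, 272.7]), 0.84), (array([253.4, 206.3]), 0.73), (array([383.6, 209.7]), 0.7), (array([327.6, 250.9]), 0.5)]
side mussel [(array([337.2, 313.9]), 0.65)]
0.8
```

```bash
python3 - <<'E'
from h import *
a=cv2.imread('pics/top0.png');b=cv2.imread('pics/side0.png')
cv2.imwrite('pics/topc.png',cv2.resize(a[150:350,190:450],None,fx=3,fy=3,interpolation=2))
cv2.imwrite('pics/sidec.png',cv2.resize(b[180:380,210:460],None,fx=3,fy=3,interpolation=2))
T=lambda a,b:print(np.round(tri(a,b),4))
T((244.3,245.7),(307.3,295.5));T((257,222.5),(290.1,265.6));T((278.9,267.8),(334.9,287.3));T((382.2,256.9),(331.7,228.6));T((311.5,246.6),(316.6,273.5));T((349.6,258.2),(327.6,250.9))
for p,z in (((244.3,245.7),.06),((257,222.5),.104),((278.9,267.8),.035),((382.2,256.9),.024)):print(atz('top',p,z))
for p,z in (((307.3,295.5),.06),((290.1,265.6),.104),((334.9,287.3),.035),((331.7,228.6),.024)):print(atz('side',p,z))
E
```

```text
[0.5242 0.1834 0.0598]
[0.5693 0.1479 0.1126]
[0.4691 0.1078 0.0222]
[ 0.4915 -0.135   0.0258]
[ 0.5188  0.0314 -0.0028]
[ 0.4933 -0.0599  0.003 ]
[0.52165306 0.18326264 0.06      ]
[0.57067164 0.14903692 0.104     ]
[0.47098471 0.10683814 0.035     ]
[ 0.49565505 -0.13516281  0.024     ]
[0.52672631 0.18360387 0.06      ]
[0.57013107 0.13739434 0.104     ]
[0.46729416 0.12217218 0.035     ]
[ 0.48735496 -0.13766839  0.024     ]
```

View pics/topc.png

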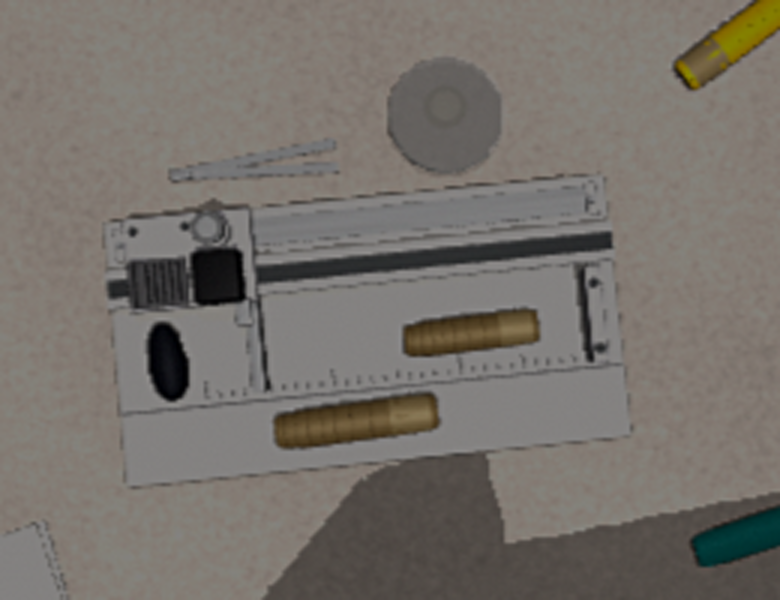

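View pics/sidec.png

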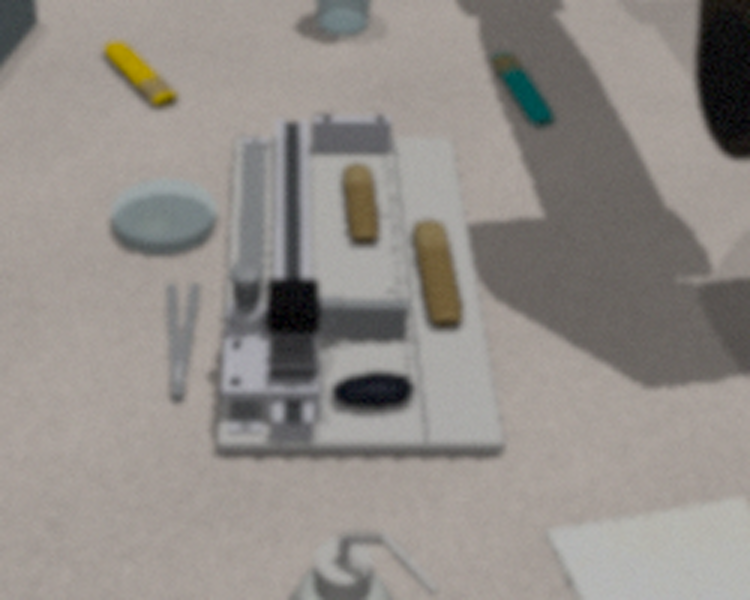

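View pics/top0.png

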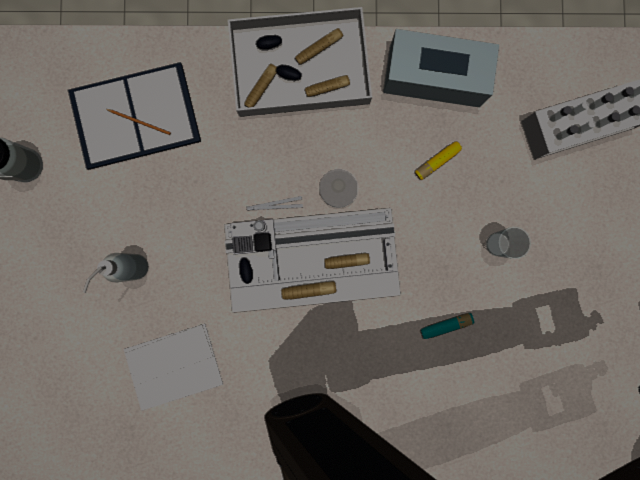

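The full top view shows two tan clams on the board: one at (347,260) on the bed and one at (308,290) on the ledge. The turquoise object (447,326), the yellow one (438,160) and the clams in the far tray are look-alikes. The bed clam at (347,260) is the shorter of the two, so it is clam_b. The close crop confirms it is tan with growth lines, sitting between the jaw and the head stop. Next I'll fit the board pose.

```bash
cat >> h.py <<'E'
def toworld(b,P):
    c,s=np.cos(b[2]),np.sin(b[2]); return np.array([b[0]+c*P[0]-s*P[1],b[1]+s*P[0]+c*P[1],P[2]])
def toboard(b,P):
    c,s=np.cos(b[2]),np.sin(b[2]);d=np.array(P[:2])-b[:2]; return np.array([c*d[0]+s*d[1],-s*d[0]+c*d[1],P[2]])
E
python3 - <<'E'
from h import *
from scipy.optimize import least_squares
tp=lambda x,y:(x/3+190,y/3+150); sp=lambda x,y:(x/3+210,y/3+180)
C=[('top',tp(127,487),(-.135,.2,.016)),('top',tp(630,436),(-.135,-.2,.016)),('top',tp(604,176),(.075,-.2,.016)),('top',tp(105,220),(.075,.2,.016)),
('side',sp(217,444),(.075,.2,.016)),('side',sp(501,444),(-.135,.2,.016)),('side',sp(455,138),(-.135,-.2,.016))]
f=lambda b,C=C:np.concatenate([proj(c,toworld(b,P))-p for c,p,P in C])
for S in (C,C[:4],C[4:]):
    r=least_squares(f,[.5,.03,.09],args=(S,));print(r.x,np.round(r.fun,1))
b=least_squares(f,[.5,.03,.09],args=(C,)).x;np.save('b.npy',b)
for n,z,pt,ps in (('tab',.06,(244.3,245.7),(307.3,295.5)),('punch',.104,(257,222.5),(290.1,265.6)),('jaw',.035,(278.9,267.8),(334.9,287.3)),('head',.024,(382.2,256.9),(331.7,228.6)),('clam',.008,(349.6,258.2),(327.6,250.9)),('wash',.19,(125,267),(330,370))):
    print(n,toboard(b,atz('top',pt,z)),toboard(b,atz('side',ps,z)),atz('top',pt,z))
E
```

```text
[0.5196515  0.03331734 0.08883338] [-1.4 -0.3  0.1  0.8 -0.  -0.6 -1.3 -0.2 -0.5 -1.7  1.2 -1.1 -0.3 -1.1]
[0.51951458 0.03183934 0.09111427] [-0.6 -0.1  0.8  0.7  0.5 -0.7 -0.7  0.1]
[0.51964597 0.03727793 0.08670784] [-0.9 -0.4  1.1  0.3 -0.2 -0.3]
tab [0.0152963  0.14917648 0.06      ] [0.02037982 0.14906628 0.06      ] [0.52165306 0.18326264 0.06      ]
punch [0.0610852  0.11073696 0.104     ] [0.05951388 0.09918824 0.104     ] [0.57067164 0.14903692 0.104     ]
jaw [-0.04195238  0.07754845  0.035     ] [-0.04426799  0.09314944  0.035     ] [0.47098471 0.10683814 0.035     ]
head [-0.03884882 -0.16568693  0.024     ] [-0.04733847 -0.16744628  0.024     ] [ 0.49565505 -0.13516281  0.024     ]
clam [-0.03491445 -0.09009929  0.008     ] [-0.03368294 -0.0838821   0.008     ] [ 0.49286802 -0.05952417  0.008     ]
wash [-0.01110773  0.3653897   0.19      ] [-0.0138475   0.45252897  0.19      ] [0.47617145 0.39628083 0.19      ]
```

```bash
python3 - <<'E'
from h import *
b=np.load('b.npy')
for ty in (.146,.149):
  for P in ((.02,ty,.06),(.02,ty-.027,.08),(.02,ty-.027,.06),(.02,ty+.022,.06),(.055,ty-.045,.104)):
    t=proj('top',toworld(b,P));s=proj('side',toworld(b,P));print(P,(t-[190,150])*3,(s-[210,180])*3)
st=get_state();t=toworld(b,(.02,.149-.012,.1));print(t,t-st['eef_pos'])
from scipy.spatial.transform import Rotation as R
r=R.from_quat(st['tcp_rot']);print(r.as_matrix(), r.inv().apply(t-st['eef_pos']))
E
```

```text
(0.02, 0.146, 0.06) [166.58245812 280.52304727] [292.43546505 343.66483887]
(0.02, 0.119, 0.08) [198.75479149 276.22381481] [292.85974991 299.09692611]
(0.02, 0.119, 0.06) [202.24207057 277.27586012] [292.60096247 319.26177952]
(0.02, 0.16799999999999998, 0.06) [137.49979305 283.17133337] [292.29516426 364.3525835 ]
(0.055, 0.10099999999999999, 0.104) [215.11263978 224.62246856] [246.28031856 258.3868386 ]
(0.02, 0.149, 0.06) [162.61805191 280.88404863] [292.41662837 346.44235945]
(0.02, 0.122, 0.08) [194.71472199 276.59162764] [292.8421249  301.73919132]
(0.02, 0.122, 0.06) [198.28167214 277.63649654] [292.58292463 321.92150918]
(0.02, 0.17099999999999999, 0.06) [133.53211674 283.53263252] [292.27563678 367.23196537]
(0.055, 0.104, 0.104) [210.98280861 224.99551717] [246.15026598 260.93210585]
[0.52741847 0.17155147 0.1       ] [ 0.26153714  0.79197939 -0.13138979]
[[ 9.19174780e-01  3.93849872e-01  3.19768385e-05]
 [ 3.93849873e-01 -9.19174775e-01 -9.69028936e-05]
 [-8.77288894e-06  1.01664770e-04 -9.99999995e-01]] [ 0.55232047 -0.62497447  0.13132141]
```

move_arm([
  [[0,0,3.6,0.04,-0.046,0,0],[0,0,7.2,0.08,-0.092,0,0],[0,0,10.8,0.12,-0.138,0,0],[0,0,14.4,0.16,-0.184,0,0],[0,0,18,0.2,-0.23,0,0]],
], force=60)

```text
time: 1.42
eef_pos: [0.3595, -0.3285, 0.2316]
tcp_rot: [0.999, 0.044, 0.0, 0.0]
contact_force: [0.1, 0.3, 0.3]
opening: 0.005
```

```bash
cat >> h.py <<'E'
from scipy.spatial.transform import Rotation as R
def go(P):
    b=np.load('b.npy');st=get_state();r=R.from_quat(st['tcp_rot']);M=r.as_matrix()
    yaw=np.degrees(np.arctan2(M[1,0],M[0,0]));
    print('t',round(st['time'],2),'board pos',np.round(toboard(b,st['eef_pos']),4),'tool shift',np.round(r.inv().apply(toworld(b,P)-st['eef_pos']),4),'turn z',round(yaw-np.degrees(b[2]),2),'zaxis',np.round(M[:,2],4),'F board',np.round(toboard([0,0,b[2]],st['contact_force']),2),'op',round(st['opening'],3))
E
python3 -c "
from h import *
go((.02,.145,.10))"
```

```text
t 1.43 board pos [-0.1917 -0.3462  0.2316] tool shift [ 0.2111 -0.4914  0.1314] turn z -0.05 zaxis [ 8.e-04 -7.e-04 -1.e+00] F board [0.17 0.25 0.26] op 0.005
```

move_arm([
  [[0,0,0,0.023,-0.054,0,0],[0,0,0,0.046,-0.108,0,0],[0,0,0,0.07,-0.162,0,0],[0,0,0,0.093,-0.216,0,0],[0,0,0,0.116,-0.27,0,0]],
])

```text
time: 2.05
eef_pos: [0.4517, -0.0475, 0.2321]
tcp_rot: [0.999, 0.044, 0.001, 0.001]
contact_force: [0.1, -0.1, 0.5]
opening: -0.0
```

move_arm([
  [[0,0,0,0.023,-0.054,0.01,0],[0,0,0,0.046,-0.108,0.03,0],[0,0,0,0.07,-0.162,0.06,0],[0,0,0,0.095,-0.221,0.09,0],[0,0,0,0.095,-0.221,0.12,0]],
])

```text
time: 2.68
eef_pos: [0.5286, 0.1841, 0.1122]
tcp_rot: [0.999, 0.046, 0.003, 0.0]
contact_force: [-0.5, 0.6, 0.3]
opening: -0.002
```

```bash
python3 -c "
from h import *
go((.02,.145,.066))
snap('side','side1');snap('top','top1')
for n in ('side','top'):
    a=cv2.imread('pics/%s1.png'%n);cv2.imwrite('pics/%s1c.png'%n,cv2.resize(a[150:350,190:450],None,fx=3,fy=3,interpolation=2))
b=np.load('b.npy')
print((proj('side',get_state()['eef_pos'])-[190,150])*3)
"
```

```text
t 2.67 board pos [0.0223 0.1494 0.1122] tool shift [-0.0025  0.0043  0.0462] turn z 0.17 zaxis [ 5.6e-03 -3.0e-04 -1.0e+00] F board [-0.4   0.66  0.26] op -0.002
[356.38677668 385.90607591]
```

View pics/side1c.png

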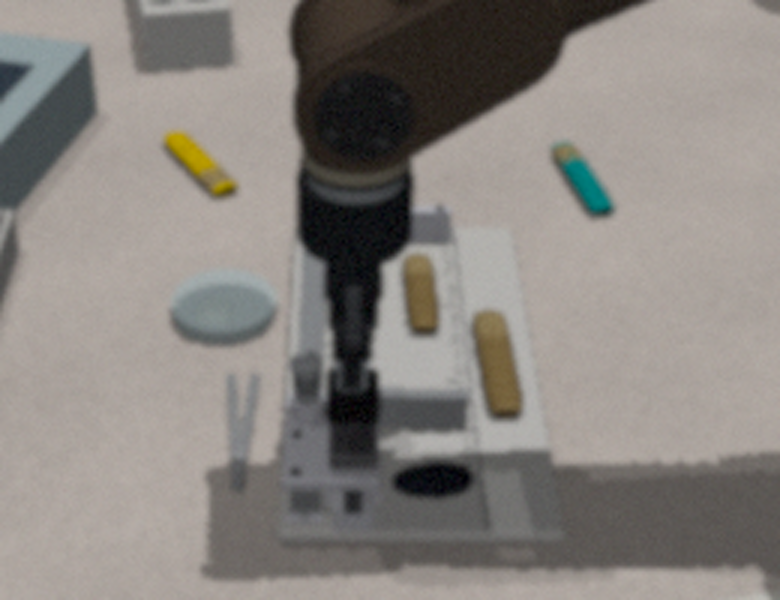

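The fingers are above the tab at about (356,386) in the crop, just behind the black block, and the rest of the scene is unchanged. I'll descend now.

move_arm([
  [[0,0,0,-0.002,0.003,0.015,0],[0,0,0,-0.002,0.003,0.03,0],[0,0,0,-0.002,0.003,0.042,0],[0,0,0,-0.002,0.003,0.045,0],[0,0,0,-0.002,0.003,0.045,0]],
])

```text
time: 3.4
eef_pos: [0.5223, 0.1783, 0.0627]
tcp_rot: [0.999, 0.045, -0.003, 0.001]
contact_force: [0.1, -0.6, 0.6]
opening: 0.002
```

```bash
python3 -c "
from h import *
go((.02,.145,.06))
"
```

```text
t 3.4 board pos [0.0155 0.1442 0.0627] tool shift [ 0.0045 -0.0008  0.0027] turn z 0.07 zaxis [-0.0062 -0.0025 -1.    ] F board [ 0.03 -0.59  0.64] op 0.002
```

move_arm([
  [[0,0,0,0.004,0,0.001,0],[0,0,0,0.004,0,0.002,0],[0,0,0,0.004,0,0.003,0],[0,0,0,0.004,0,0.004,0],[0,0,0,0.004,0,0.004,0]],
])

```text
time: 4.03
eef_pos: [0.5267, 0.1788, 0.0601]
tcp_rot: [0.999, 0.045, -0.003, 0.001]
contact_force: [-3.1, -1.3, 5.8]
opening: 0.001
```

```bash
python3 -c "
from h import *
go((.02,.145,.06))
"
```

```text
t 4.03 board pos [0.0199 0.1443 0.0601] tool shift [ 0.0001 -0.0007  0.0001] turn z 0.09 zaxis [-0.0058 -0.0026 -1.    ] F board [-3.16 -1.07  5.81] op 0.001
```

move_arm([
  [[0,0,0,0,0,0.003,0],[0,0,0,0,0,0.006,0],[0,0,0,0,0,0.009,0],[0,0,0,0,0,0.011,0],[0,0,0,0,0,0.011,0]],
])

```text
time: 4.65
eef_pos: [0.5271, 0.179, 0.0535]
tcp_rot: [0.999, 0.045, -0.004, 0.001]
contact_force: [-10.1, -2.3, 22.0]
opening: -0.003
```

```bash
python3 -c "
from h import *
go((.02,.145,.06))
"
```

```text
t 4.65 board pos [0.0203 0.1445 0.0535] tool shift [-0.0004 -0.0005 -0.0065] turn z 0.12 zaxis [-0.0075 -0.0031 -1.    ] F board [-10.25  -1.37  21.98] op -0.003
```

move_arm([
  [[0,0,0,-0.001,0.002,0.004,0],[0,0,0,-0.0015,0.006,0.004,0],[0,0,0,-0.0015,0.011,0.004,0],[0,0,0,-0.0015,0.016,0.004,0],[0,0,0,-0.0015,0.02,0.004,0]],
])

```text
time: 5.28
eef_pos: [0.5288, 0.1597, 0.0537]
tcp_rot: [0.999, 0.045, -0.003, 0.001]
contact_force: [-6.2, 0.8, 18.4]
opening: -0.003
```

```bash
cat >s.py <<'E'
from h import *
go((.02,.0,.054))
for q in ('tab_top','punch_top','jaw_face'):
  read_camera('top') if q=='tab_top' else 0
  b=np.load('b.npy');z={'tab_top':.054,'punch_top':.104,'jaw_face':.035}[q]
  print(q,[(np.round(toboard(b,atz('top',d['centre'],z)),4),round(d['p'],2)) for d in pinpoint('top',q)][:2])
E
python3 s.py
```

```text
t 5.28 board pos [0.0203 0.1251 0.0537] tool shift [-0.0006  0.1251 -0.0002] turn z 0.11 zaxis [-0.0059 -0.0018 -1.    ] F board [-6.1   1.4  18.42] op -0.003
tab_top []
punch_top [(array([ 0.1186, -0.0821,  0.104 ]), 0.72), (array([0.0593, 0.086 , 0.104 ]), 0.6)]
jaw_face [(array([-0.0448,  0.0718,  0.035 ]), 0.63)]
```

move_arm([
  [[0,0,0,-0.0005,0.005,0.004,0],[0,0,0,-0.001,0.012,0.0045,0],[0,0,0,-0.001,0.019,0.0045,0],[0,0,0,-0.001,0.026,0.0045,0],[0,0,0,-0.001,0.032,0.0045,0]],
])

```text
time: 6.1
eef_pos: [0.5319, 0.1279, 0.0536]
tcp_rot: [0.999, 0.046, -0.003, 0.001]
contact_force: [-7.8, 0.1, 20.3]
opening: -0.0
```

```bash
python3 -c "
from h import *
go((.02,.0,.054))"
```

```text
t 6.1 board pos [0.0206 0.0931 0.0536] tool shift [-0.0008  0.0931 -0.0003] turn z 0.14 zaxis [-0.0053 -0.002  -1.    ] F board [-7.76  0.76 20.35] op -0.0
```

move_arm([
  [[0,0,0,-0.001,0.005,0.004,0],[0,0,0,-0.002,0.012,0.004,0],[0,0,0,-0.002,0.019,0.004,0],[0,0,0,-0.002,0.026,0.004,0],[0,0,0,-0.002,0.032,0.004,0]],
])

```text
time: 6.72
eef_pos: [0.5348, 0.0962, 0.0536]
tcp_rot: [0.999, 0.046, -0.001, 0.001]
contact_force: [-5.6, 1.1, 17.2]
opening: 0.001
```

```bash
cat >s2.py <<'E'
from h import *
import sys
go((.02,.0,.054));n=sys.argv[1]
snap('side','s'+n);snap('top','t'+n)
A=[]
for k in 's','t':
    a=cv2.imread('pics/%s%s.png'%(k,n)); a=a[190:320,260:400] if k=='s' else a[220:310,230:410]
    A.append(cv2.resize(a,(780,int(780*a.shape[0]/a.shape[1])),interpolation=2) if k=='t' else cv2.resize(a,None,fx=4.2,fy=4.2,interpolation=2))
    cv2.imwrite('pics/%s%sc.png'%(k,n),A[-1])
E
python3 s2.py 3
```

```text
t 6.72 board pos [0.0207 0.0612 0.0536] tool shift [-0.0008  0.0612 -0.0003] turn z 0.13 zaxis [-0.0022 -0.0012 -1.    ] F board [-5.45  1.64 17.22] op 0.001
```

View pics/s3c.png

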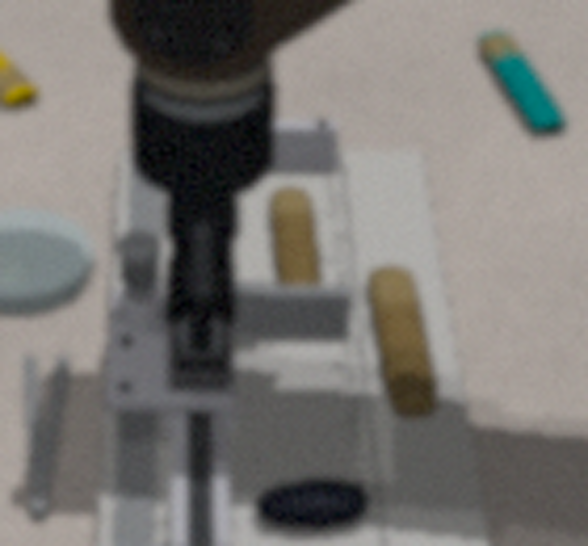

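View pics/t3c.png

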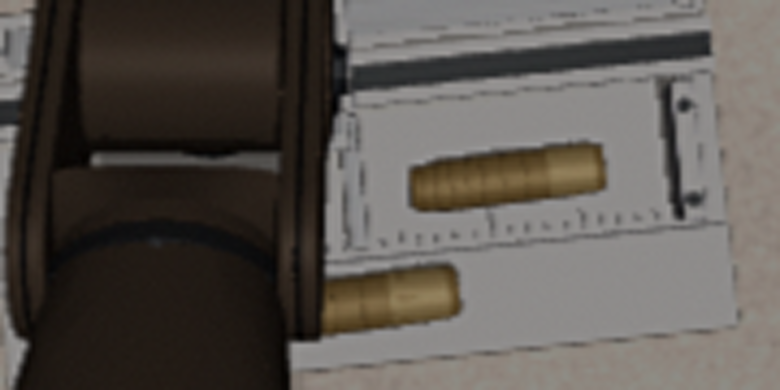

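The side view shows the jaw nearing the clam. In the top crop the jaw is at about column 350, the clam spans columns 412–605 and the head stop is at about column 670. That leaves roughly 28 mm between jaw and clam, and 35 mm between clam and head.

move_arm([
  [[0,0,0,-0.001,0.005,0.0045,0],[0,0,0,-0.002,0.011,0.0045,0],[0,0,0,-0.002,0.017,0.0045,0],[0,0,0,-0.002,0.022,0.0045,0],[0,0,0,-0.002,0.025,0.0045,0]],
])

```text
time: 7.45
eef_pos: [0.5374, 0.0706, 0.0536]
tcp_rot: [0.999, 0.046, 0.001, 0.001]
contact_force: [-6.0, 1.1, 19.0]
opening: -0.003
```

move_arm([
  [[0,0,0,0,0.003,0.0045,0],[0,0,0,-0.001,0.006,0.0045,0],[0,0,0,-0.002,0.009,0.0045,0],[0,0,0,-0.002,0.012,0.0045,0],[0,0,0,-0.002,0.015,0.0045,0]],
])

```text
time: 8.07
eef_pos: [0.5388, 0.0557, 0.0536]
tcp_rot: [0.999, 0.046, 0.002, 0.001]
contact_force: [-6.6, 1.6, 19.5]
opening: -0.001
```

```bash
python3 s2.py 4
```

```text
t 8.07 board pos [0.021  0.0206 0.0536] tool shift [-0.0011  0.0206 -0.0004] turn z 0.14 zaxis [ 0.0041 -0.0016 -1.    ] F board [-6.39  2.19 19.55] op -0.001
```

View pics/t4c.png

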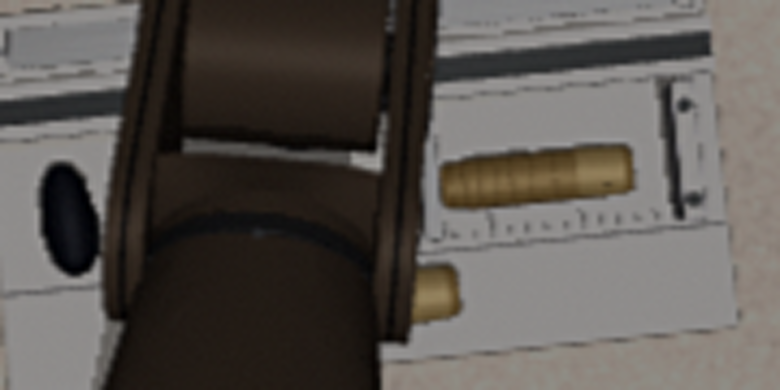

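View pics/s4c.png

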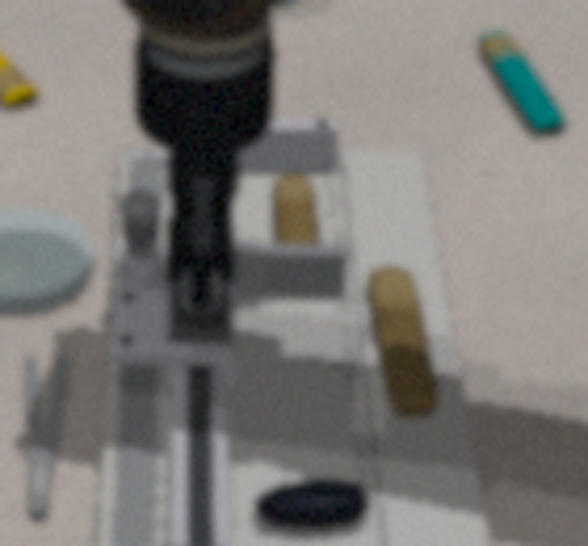

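The jaw is at the clam now. The clam spans columns 440–635 in the top crop and still lies straight. I'll compute how far it still has to go.

```bash
python3 -c "
from h import *
b=np.load('b.npy')
for c in ((634,165),(440,188),(606,165),(412,190)): print(toboard(b,atz('top',(c[0]/4.333+230,c[1]/4.333+220),.012)))
for P in ((-.04,-.17,.016),(-.04,-.17,.052)):print((proj('top',toworld(b,P))-[230,220])*4.333)
"
```

```text
[-0.04044268 -0.15323258  0.012     ]
[-0.0432307 -0.0458669  0.012    ]
[-0.03903289 -0.13788618  0.012     ]
[-0.04291311 -0.0304735   0.012     ]
[665.33182803 161.36014852]
[675.68892914 160.95583883]
```

move_arm([
  [[0,0,0,0,0.003,0.0045,0],[0,0,0,-0.001,0.006,0.0045,0],[0,0,0,-0.002,0.009,0.0045,0],[0,0,0,-0.002,0.011,0.0045,0],[0,0,0,-0.002,0.012,0.0045,0]],
])

```text
time: 8.8
eef_pos: [0.54, 0.0433, 0.0536]
tcp_rot: [0.999, 0.046, 0.003, 0.001]
contact_force: [-5.9, 1.4, 19.0]
opening: 0.002
```

```bash
python3 s2.py 5
```

```text
t 8.8 board pos [0.0211 0.0082 0.0536] tool shift [-0.0012  0.0082 -0.0004] turn z 0.14 zaxis [ 0.0069 -0.0021 -1.    ] F board [-5.73  1.93 18.95] op 0.002
```

View pics/t5c.png

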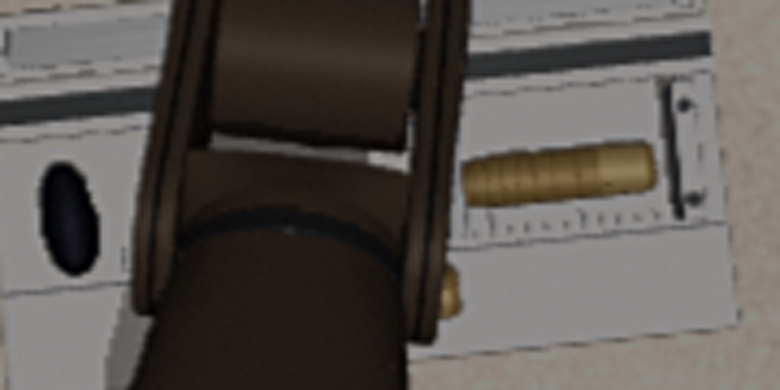

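The clam's end is at column 656 and the head face at about 668, so around 5 mm is left. I'll creep from here.

move_arm([
  [[0,0,0,0,0.001,0.0045,0],[0,0,0,-0.001,0.002,0.0045,0],[0,0,0,-0.001,0.003,0.0045,0],[0,0,0,-0.001,0.0035,0.0045,0],[0,0,0,-0.001,0.004,0.0045,0]],
])

```text
time: 9.52
eef_pos: [0.5405, 0.0394, 0.0535]
tcp_rot: [0.999, 0.046, 0.003, 0.001]
contact_force: [-8.8, 1.1, 22.1]
opening: -0.003
```

```bash
python3 -c "
from h import *
go((.02,.0,.054))"
```

```text
t 9.53 board pos [0.0213 0.0042 0.0535] tool shift [-0.0013  0.0042 -0.0005] turn z 0.16 zaxis [ 0.0069 -0.0021 -1.    ] F board [-8.67  1.85 22.13] op -0.003
```

move_arm([
  [[0,0,0,-0.0005,0.0004,0.004,0],[0,0,0,-0.001,0.0008,0.004,0],[0,0,0,-0.001,0.0012,0.004,0],[0,0,0,-0.001,0.0016,0.004,0],[0,0,0,-0.001,0.002,0.004,0]],
])

```text
time: 10.15
eef_pos: [0.5407, 0.0375, 0.0536]
tcp_rot: [0.999, 0.046, 0.003, 0.001]
contact_force: [-8.9, 1.6, 20.1]
opening: -0.001
```

```bash
python3 -c "
from h import *
go((.02,.0,.054))"
```

```text
t 10.15 board pos [0.0213 0.0023 0.0536] tool shift [-0.0013  0.0023 -0.0004] turn z 0.19 zaxis [ 0.0067 -0.0021 -1.    ] F board [-8.7   2.39 20.06] op -0.001
```

move_arm([
  [[0,0,0,-0.0005,0.0004,0.0045,0],[0,0,0,-0.001,0.0008,0.0045,0],[0,0,0,-0.001,0.0012,0.0045,0],[0,0,0,-0.001,0.0014,0.0045,0],[0,0,0,-0.001,0.0016,0.0045,0]],
])

```text
time: 10.78
eef_pos: [0.5409, 0.036, 0.0535]
tcp_rot: [0.999, 0.046, 0.003, 0.001]
contact_force: [-10.0, 2.4, 21.6]
opening: -0.0
```

```bash
python3 s2.py 6
```

```text
t 10.78 board pos [0.0214 0.0008 0.0535] tool shift [-0.0014  0.0008 -0.0005] turn z 0.21 zaxis [ 0.0064 -0.002  -1.    ] F board [-9.7   3.24 21.62] op -0.0
```

View pics/t6c.png

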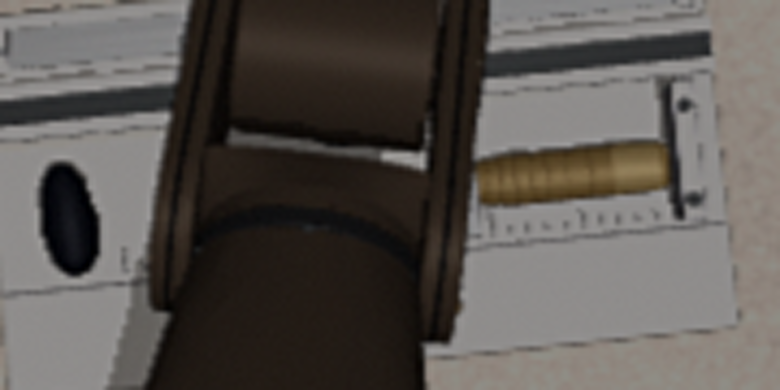

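The clam's end now appears to reach the head face at about column 669, and the push force is starting to rise. I'll take finer steps.

move_arm([
  [[0,0,0,-0.0005,0.0003,0.0045,0],[0,0,0,-0.001,0.0006,0.0045,0],[0,0,0,-0.001,0.0009,0.0045,0],[0,0,0,-0.001,0.0011,0.0045,0],[0,0,0,-0.001,0.0012,0.0045,0]],
])

```text
time: 11.5
eef_pos: [0.541, 0.0348, 0.0535]
tcp_rot: [0.999, 0.046, 0.003, 0.001]
contact_force: [-8.9, 1.1, 23.0]
opening: -0.001
```

```bash
python3 -c "
from h import *
go((.02,.0,.054))"
```

```text
t 11.5 board pos [ 0.0214 -0.0004  0.0535] tool shift [-0.0013 -0.0004 -0.0005] turn z 0.24 zaxis [ 0.0059 -0.002  -1.    ] F board [-8.78  1.87 23.02] op -0.001
```

move_arm([
  [[0,0,0,-0.0005,0.0003,0.004,0],[0,0,0,-0.001,0.0006,0.004,0],[0,0,0,-0.001,0.0009,0.004,0],[0,0,0,-0.001,0.0011,0.004,0],[0,0,0,-0.001,0.0012,0.004,0]],
])

```text
time: 12.12
eef_pos: [0.541, 0.0344, 0.0536]
tcp_rot: [0.999, 0.046, 0.003, 0.0]
contact_force: [-9.2, 4.3, 19.9]
opening: -0.002
```

```bash
python3 -c "
from h import *
go((.02,.0,.054))"
```

```text
t 12.12 board pos [ 0.0213 -0.0008  0.0536] tool shift [-0.0013 -0.0008 -0.0004] turn z 0.23 zaxis [ 5.5e-03 -4.0e-04 -1.0e+00] F board [-8.74  5.06 19.92] op -0.002
```

Contact: the tool moved only 0.4 of the commanded 1.2 mm and the force rose from 2 to 5 N, so the squeeze is about 3 N. I'll let the tab up and keep a slight push until the brake grips.

move_arm([
  [[0,0,0,0,0.0006,0.002,0],[0,0,0,0,0.0006,-0.001,0],[0,0,0,0,0.0004,-0.004,0],[0,0,0,0,0,-0.007,0],[0,0,0,0,0,-0.01,0]],
])

```text
time: 12.75
eef_pos: [0.5407, 0.0345, 0.0635]
tcp_rot: [0.999, 0.046, 0.003, 0.0]
contact_force: [-0.1, -0.9, -0.2]
opening: 0.003
```

```bash
python3 -c "
from h import *
go((.02,.0,.12))"
```

```text
t 12.75 board pos [ 0.0211 -0.0007  0.0635] tool shift [-0.0008 -0.0006 -0.0565] turn z 0.23 zaxis [ 5.4e-03 -3.0e-04 -1.0e+00] F board [-0.2  -0.85 -0.17] op 0.003
```

move_arm([
  [[0,0,0,0,0,-0.02,0],[0,0,0,0,0,-0.045,0],[0,0,0,0,0,-0.07,0],[0,0,0,0,-0.06,-0.09,0],[0,0,0,0,-0.11,-0.09,0]],
])

```text
time: 13.38
eef_pos: [0.5313, 0.1451, 0.1555]
tcp_rot: [0.999, 0.046, 0.005, 0.0]
contact_force: [0.3, 0.7, -0.2]
opening: -0.003
```

```bash
python3 s2.py 7; python3 -c "
from h import *
b=np.load('b.npy')
for n,z in (('punch_top',.104),('tab_top',.06),('jaw_face',.035),('head_face',.024),('clam_b',.0),('mussel',.027)):
  for c in ('top','side'):
    print(c,n,[(np.round(toboard(b,atz(c,d['centre'],z)),4),np.round(d['centre']),round(d['p'],2)) for d in pinpoint(c,n)][:3])
"
```

```text
t 13.38 board pos [0.0215 0.1103 0.1555] tool shift [-0.0027  0.1102  0.1016] turn z 0.13 zaxis [ 9.6e-03  2.0e-04 -1.0e+00] F board [ 0.31  0.65 -0.16] op -0.003
top punch_top [(array([ 0.0572, -0.0434,  0.104 ]), array([328., 218.]), 0.42)]
side punch_top [(array([ 0.0615, -0.0465,  0.104 ]), array([291., 229.]), 0.6), (array([-0.0377, -0.0624,  0.104 ]), array([331., 226.]), 0.43)]
top tab_top [(array([0.0159, 0.0012, 0.06  ]), array([309., 240.]), 0.72)]
side tab_top [(array([0.0242, 0.0155, 0.06  ]), array([306., 258.]), 0.7), (array([-0.0008,  0.4605,  0.06  ]), array([319., 424.]), 0.55), (array([-0.0244, -0.3269,  0.06  ]), array([323., 190.]), 0.31)]
top jaw_face [(array([-0.0432, -0.0624,  0.035 ]), array([339., 263.]), 0.59)]
side jaw_face [(array([-0.0438, -0.0488,  0.035 ]), array([332., 251.]), 0.8)]
top head_face [(array([-0.0396, -0.1639,  0.024 ]), array([382., 257.]), 0.74)]
side head_face [(array([-0.0416, -0.182 ,  0.024 ]), array([330., 226.]), 0.84)]
top clam_b [(array([ 0.1894, -0.3249,  0.    ]), array([436., 158.]), 0.93), (array([-0.0389, -0.1237,  0.    ]), array([363., 259.]), 0.85), (array([-0.2134, -0.3073,  0.    ]), array([447., 324.]), 0.73)]
side clam_b [(array([-0.1063, -0.0013,  0.    ]), array([357., 273.]), 0.96), (array([-0.043 , -0.1398,  0.    ]), array([330., 241.]), 0.72), (array([ 0.1797, -0.3242,  0.    ]), array([257., 206.]), 0.68)]
top mussel [(array([-0.0433,  0.1583,  0.027 ]), array([245., 272.]), 0.59)]
side mussel [(array([-0.0432,  0.1654,  0.027 ]), array([336., 312.]), 0.82), (array([0.1068, 0.1106, 0.027 ]), array([270., 294.]), 0.69)]
```

View pics/t7c.png

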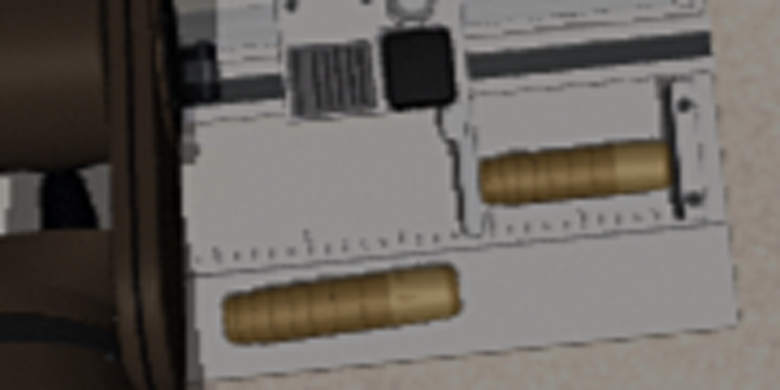

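View pics/s7c.png

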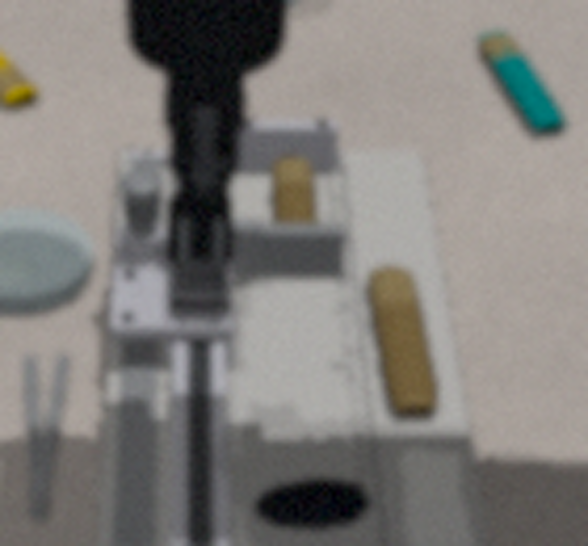

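The top crop shows the clam at columns 480–670, touching the head (about 670) and the jaw (about 478). The ledge clam hasn't moved and the punch ring is near (411,3). I'll zoom in on the punch.

```bash
python3 -c "
from h import *
b=np.load('b.npy')
a=cv2.imread('pics/t7.png')[205:245,300:350];cv2.imwrite('pics/p7.png',cv2.resize(a,None,fx=12,fy=12,interpolation=2))
for y in (-.037,-.041,-.045):
  P=toworld(b,(.055,y,.104));print(y,(proj('top',P)-[300,205]+.5)*12,proj('side',P))
"
```

```text
-0.037 [304.2525929  176.03744124] [293.88442052 231.07754401]
-0.041 [326.15712239 174.05880002] [293.93102212 230.1655011 ]
-0.045 [348.05823926 172.08046707] [293.9773559  229.25869978]
```

View pics/p7.png

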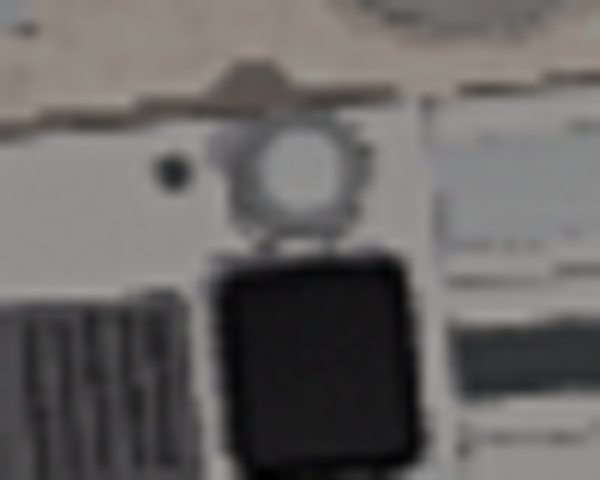

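The punch top is at (301,170) in the zoom, which matches the side view and gives board (0.055, -0.037). I'll hover over it.

move_arm([
  [[0,0,0,0.012,0.05,0,0],[0,0,0,0.024,0.1,0,0],[0,0,0,0.033,0.14,0.01,0],[0,0,0,0.034,0.147,0.025,0],[0,0,0,0.034,0.147,0.035,0]],
])

```text
time: 14.7
eef_pos: [0.577, 0.0003, 0.1173]
tcp_rot: [0.999, 0.045, 0.002, -0.0]
contact_force: [0.5, 0.6, 0.2]
opening: -0.001
```

```bash
python3 -c "
from h import *
go((.055,-.037,.107))"
```

```text
t 14.7 board pos [ 0.0541 -0.0379  0.1173] tool shift [ 0.0008 -0.0009  0.0103] turn z 0.12 zaxis [ 3.3e-03  4.0e-04 -1.0e+00] F board [0.55 0.58 0.22] op -0.001
```

move_arm([
  [[0,0,0,0.001,-0.001,0.004,0],[0,0,0,0.001,-0.001,0.008,0],[0,0,0,0.001,-0.001,0.011,0],[0,0,0,0.001,-0.001,0.013,0],[0,0,0,0.001,-0.001,0.0135,0]],
])

```text
time: 15.32
eef_pos: [0.578, 0.0017, 0.104]
tcp_rot: [0.999, 0.046, 0.002, -0.0]
contact_force: [-0.2, 0.7, 1.9]
opening: 0.002
```

```bash
python3 s2.py 8
```

```text
t 15.32 board pos [ 0.0553 -0.0367  0.104 ] tool shift [-0.0354 -0.0368  0.0499] turn z 0.13 zaxis [ 3.6e-03  7.0e-04 -1.0e+00] F board [-0.14  0.71  1.85] op 0.002
```

View pics/s8c.png

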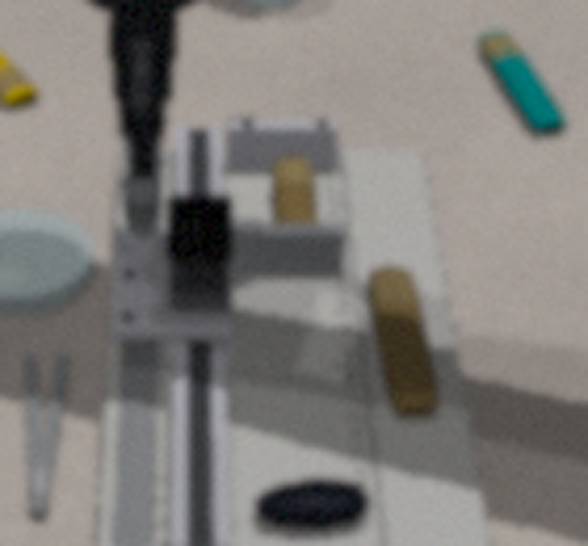

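The fingers sit centred on the punch at (142,180), reading 1.9 N. I'll press now.

move_arm([
  [[0,0,0,0,0,0.003,0],[0,0,0,-0.0005,0,0.006,0],[0,0,0,-0.001,0,0.009,0],[0,0,0,-0.001,0,0.012,0],[0,0,0,-0.001,0,0.013,0]],
])

```text
time: 16.05
eef_pos: [0.5782, 0.0015, 0.095]
tcp_rot: [0.999, 0.046, 0.002, -0.0]
contact_force: [-8.5, 2.4, 20.6]
opening: 0.007
```

```bash
python3 -c "
from h import *
go((.055,-.037,.107))"
```

```text
t 16.05 board pos [ 0.0555 -0.0369  0.095 ] tool shift [-0.0004  0.0001 -0.012 ] turn z 0.13 zaxis [ 4.6e-03  6.0e-04 -1.0e+00] F board [-8.27  3.15 20.56] op 0.007
```

The stroke is 9.0 mm, on the hard stop at 20.6 N, so the punch has snapped. I'll release straight up and retreat.

move_arm([
  [[0,0,0,-0.001,0,-0.002,0],[0,0,0,-0.001,0,-0.008,0],[0,0,0,0,0,-0.02,0],[0,0,0,0,0,-0.045,0],[0,0,0,0,0,-0.08,0]],
])

```text
time: 16.68
eef_pos: [0.5768, 0.0014, 0.1742]
tcp_rot: [0.999, 0.046, 0.001, -0.0]
contact_force: [0.0, 0.7, -0.3]
opening: -0.0
```

move_arm([
  [[0,0,0,0,-0.03,-0.03,0],[0,0,0,0,-0.08,-0.04,0],[0,0,0,0,-0.13,-0.04,0],[0,0,0,0,-0.15,-0.04,0],[0,0,0,0,-0.15,-0.04,0]],
])

```text
time: 17.3
eef_pos: [0.5628, 0.1513, 0.2138]
tcp_rot: [0.999, 0.047, 0.0, -0.0]
contact_force: [1.4, -0.6, 0.5]
opening: -0.001
```

```bash
python3 s2.py 9; python3 -c "
from h import *
a=cv2.imread('pics/t9.png')[205:295,300:400];cv2.imwrite('pics/p9.png',cv2.resize(a,None,fx=6.5,fy=6.5,interpolation=2))"
```

```text
t 17.3 board pos [0.0534 0.1137 0.2138] tool shift [-0.034   0.1135  0.1598] turn z 0.25 zaxis [ 6.e-04  1.e-04 -1.e+00] F board [ 1.36 -0.71  0.47] op -0.001
```

View pics/p9.png

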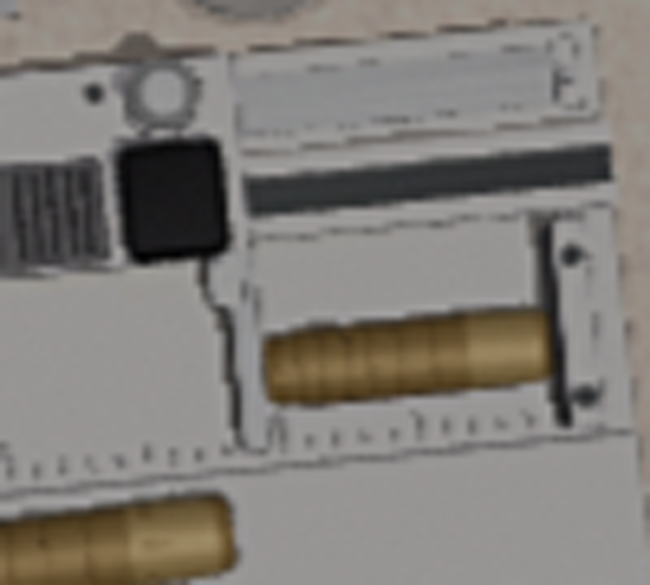

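View pics/s9c.png

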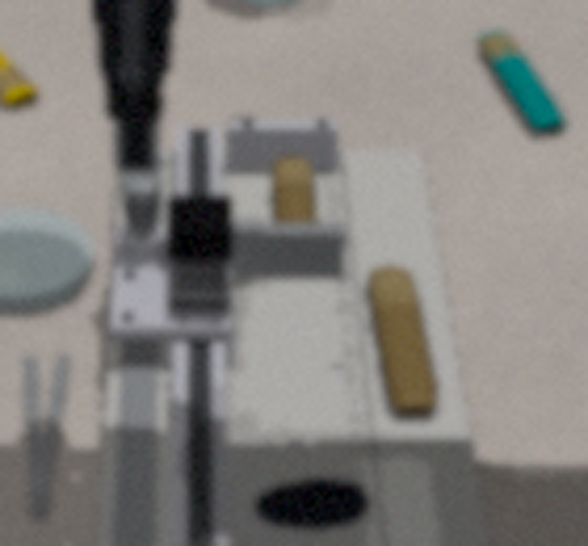

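View pics/t9.png

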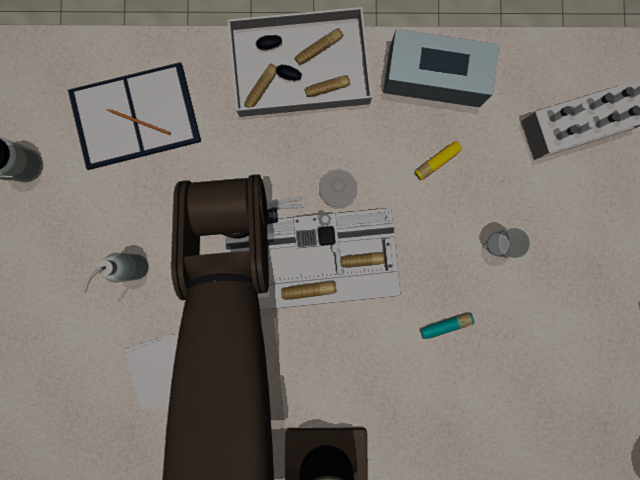

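The punch is up again at (160,95) in the zoom. The clam at columns 263–552 touches both the jaw face (about 265) and the head stop (about 552). The ledge clam and the bystanders are in place, and the arm is clear. I'll hand in.

```bash
python3 -c "
from h import *
print(ticket.sign_off())
print(get_state()['time'],get_state()['contact_force'])"
```

```text
the job is handed in; nothing more can be done
None
the job is handed in; nothing more can be done
```

I measured the shorter clam (clam_b) on the bed and pricked its length into the record strip. The job is handed in; no verdict is reported.

- **Clamping:** I held the lock tab fully down at about 20 N and slid the jaw until the clam met the head stop. The push force then rose from about 2 to 5 N, so the squeeze was about 3 N. I then let the tab up.
- **Punch:** I pressed it about 9 mm, past its snap to the hard stop at 20.6 N, and let it go.
- **Last checks:** The pictures showed the clam lying straight between head stop and jaw with no visible gap. The punch was up again, and the ledge clam was where it started. The other things I could see hadn't moved; the arm hid part of the mussel and forceps in the last top view. The arm was clear, at about 0.21 m height with no contact force.
- **Not confirmed:** The tab being up rests on the tool lifting clear of it and on the pictures, since there was no direct reading.
- **Disagreements:** The network's punch position was 6–10 mm off along the rail. I used the position measured in the zoomed crop, which agreed with the side view, and the press was centred.

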